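# Feed the lavender soap bar down to the escapement stop

### The job

Gently slide the lavender (purple) soap bar down the sloped wooden chute it lies in until it rests against the steel stop at the low end, ready for stamping; soap is soft, so do not ram or squash it against the stop. Keep it down in the chute all the way (do not lift it out), then move clear. Leave the olive-green bar where it lies in the other chute and the wooden stamp standing where it is.

Things in the scene. Friction and masses are not known exactly. Their poses are not given: they have to be found in the camera images.
- lavender_bar: Purple soap bar, 80 long x 56 wide x 28 mm high, about 130 g, lying loose and lengthwise near the high end of its chute; friction holds it on the slope, so it moves only while pushed. Origin: centre of its underside. x is its length and points downhill, z is normal to its top. Resting against the stop, its origin is at x = +65 mm in the chute's frame.
- chute: Fixed plywood chute under the lavender bar (its twin holds the olive bar). Origin: centre line of the sliding floor, 55 mm above the table. Frame tilted with the floor: x straight downhill (slope 0.24 rad), y across, z normal. Floor x -140 (open high end) to +115 mm; lane 64 wide, walls 10 thick, 15 high. Steel stop face at x +105, 22 high; behind it posts, shaft, orange knob to 47 high.
- olive_bar: Olive-green soap bar of the same size, lying in the other chute. Leave it alone. Origin: centre of its underside.
- stamp: Turned wooden soap stamp, loose, standing on the table on its round foot: 60 mm across, 145 mm tall. Leave it standing. Origin: centre of its underside.
Not all that is in view belongs to the job. What is shaped like the lavender_bar but turquoise is not meant. Leave any pink look-alike of the stamp alone.

How it is judged:
At the end, for the whole second after the job is handed in: The lavender bar lies flat and at rest in its chute, within 10 mm of the stop and 10 degrees of the chute's direction; the olive bar is within 20 mm of its start and the stamp stands upright within 30 mm of its start (x of lavender_bar in the frame of chute between 0.055 and 0.075 m and y of lavender_bar in the frame of chute between -0.015 and 0.015 m and z of lavender_bar in the frame of chute below 0.008 m and angle between the x axis of lavender_bar and the x axis of chute, either way round below 0.18 rad and angle between the z axis of lavender_bar and the z axis of chute, either way round below 0.18 rad and linear speed of lavender_bar below 0.02 m/s and distance of olive_bar from where it was at the start of the episode below 0.02 m and distance of stamp from where it was at the start of the episode below 0.03 m and angle between stamp's own z axis and vertical below 0.2 rad); the robot touches nothing.
It fails at once if the lavender bar is lifted more than 25 mm off the chute floor (z of lavender_bar in the frame of chute above 0.025 m).
It fails at once if the olive bar is moved more than 20 mm (distance of olive_bar from where it was at the start of the episode above 0.02 m).
It fails at once if the stamp is knocked over (angle between stamp's own z axis and vertical above 0.5 rad).
It fails at once if the lavender bar is squashed: the fingers press on it with over 40 N (contact force between the fingers and lavender_bar above 40 N).
It also fails if it takes over 32 s, if anything falls off the work surface, if the arm or the gripper's body presses on something with over 40 N, if the wrist force passes 120 N, or if a joint passes its speed limit or range.

### The arm

A 6-joint arm with a two-finger parallel gripper is mounted at the origin on the work surface. World frame = base frame: x ahead of the robot, y to its left, z up, the work surface at z = 0. Lengths are in m, angles in rad, forces in N, time in s.
With the tool pointing down it reaches from about 0.25 to 0.8 m from the base axis. Payload 8.5 kg.
Tool frame: the origin (TCP) lies on the centre line of the jaws, within the pads' length; the fingertips stand ahead of it and the grasp point (between the pads) lies 3 mm ahead of it (finger_overhang is the z of the fingertips in the tool frame, in m); z points along the fingers, y is the line along which they close (so a half turn about z gives the same grasp; the last joint's range is limited). The gripper opens to 85 mm and grips with 20 to 120 N. Pads are 22 mm wide; open, the fingers measure 114 mm over their backs; the gripper's body (76 mm by 85 mm) begins 54 mm behind the grasp point. The pads swing forward as they close: fully open they stand 13 mm farther back than shut.
Start: joints at [1.185, 0.238, -0.013, 1.319, 0, 1.571], TCP at [0.198, 0.486, 0.253] pointing down, gripper open.
Joint ranges: [-2.66, 2.66], [-1.03, 1.9], [-1.14, 1.46], [-1.82, 2.27], [-1.45, 1.34], [-3.14, 3.14]. Speed limits (rad/s): [2.22, 2.22, 2.79, 3.14, 3.14, 3.14].

### API

Orientations are given as a unit quaternion [x, y, z, w].
In Python, from workcell import * gives the robot as it stands.
- The arm moves only by the tool arm_command, never from a script. Its argument "steps" is a list that holds one entry, the list of rows, each a list of 4 numbers: the shift along the world's x, y, z each as a share of 0.025 m, from -1 to 1, then the turn about the world's z as a share of 0.1 rad, from -1 to 1. A call has 1 to 20 rows; each row shifts and turns the commanded pose from where the row before left it; what a row does not reach is not made up. A row lasts 1/8 s, in which the tool goes at most 62.5 mm and 10.7 degrees, less where a joint would pass 70% of its speed; a pose out of reach is approached as far as the arm can. A call with a number of a shift or a turn outside -1 to 1 is refused whole. A call with a gripper value outside its range is refused whole. "hand" is the opening, from 0 (shut) to 1 (fully open), set as the call begins (left out, the last holds). The fingers move at their own pace and stop on an object; "grip_force" is the grip in N (left out, the last holds). Time passes only in rows, so rows that do not move let the fingers close. It gives the time, the measured TCP pose, the force, the opening and the grip force at its end, in the units of the state.
- read_state(): the state, without advancing time (a new reading comes with each control period).
- read_camera(name): name is "scene" or "top"; returns a dict with "image" (384x512x3 uint8, blue, green, red), "vertical_fov" (degrees; the focal length in pixels is half the picture's height over the tangent of half this angle, whatever the lens; pixels are square), "cx", "cy" (the principal point, pixels), "cam_to_world" (4x4, takes a point from camera to world coordinates). Camera axes: x right, y down, z forward; pixel columns grow to the right and rows downward; lengths in m; the calibration is good to about 2 mm. A picture is of the moment at which its call begins. There is no depth.
- sign_off(): hands the job in; it is judged then, once.
Trained networks look in the newest picture that a camera, given by its name, has taken for a name from the list of things; names that differ only in an ending like _2 or _b are one class to them, and where a whole thing is asked for, a point or a joint stands for the part that bears it (a point fixed in the world has none). Each returns a list of dicts, best first, with "conf" (0 to 1); they miss things now and then, are a little off and sometimes report something else, mostly with a low value. They report only what shows in the picture. A call takes as long as a camera call. They do not tell look-alikes from the thing itself.
- search_frame(camera, label): "point" ([x, y, z] in m, in world coordinates, good to about 4 mm: the middle of the surface that is visible of it).
- cut_out(camera, label): "region" (384x512 bool, what is visible of it).
- spot_point(camera, label): "point" ([x, y, z] in m, in world coordinates, good to about 4 mm: a listed point, or the origin of a listed thing).
The state is a dict: "t": time; "qpos": joint angles; "joint_velocities": joint speeds; "joint_torque": joint torques, N m; "eef_pos": TCP position; "ee_rot": TCP orientation; "wrist_force": force on the tool from outside, world axes, zero at the start; "wrist_torque": the same for the moment, N m; "finger_gap": finger opening in m; "grip_force": force on a finger pad.
Only numpy, scipy, OpenCV 4.12 (cv2) and the standard library are available. Lean on these libraries where they do the work, as an engineer would, in place of code of your own. Each camera call takes 0.05 s, during which the arm holds its last target. There are 200 camera calls.

## Working session

There is one attempt and no reset: what is moved stays moved. The work goes in short steps, Python scripts to look and compute and a tool call to move; the robot and the scene stay as the last step left them, time stands still between calls to the robot, and variables do not carry over. Pictures are saved under pics/ and viewed, at most 12 in all, crops included, and the job is handed in when it is done.

Besides the shell and the picture viewer there is one more tool, called after ">>>" as name(argument=value, ...), one argument or row to a line, values as JSON. arm_command: Moves the arm, as the interface text tells. Its arguments: {"type":"object","properties":{"steps":{"type":"array"},"hand":{"type":"number"},"grip_force":{"type":"number"}},"required":["steps"]}

```bash
mkdir -p pics
python3 - <<'E'
from workcell import *
import cv2,numpy as np
ims=[]
for c in("scene","top"):
    r=read_camera(c);cv2.imwrite(f"pics/{c}0.png",r["image"])
    print(c,r["vertical_fov"],r["cx"],r["cy"],np.round(r["cam_to_world"],3).tolist())
    for l in("lavender_bar","olive_bar","stamp","chute"):
        for f in(search_frame,spot_point):
            print(l,f.__name__,[(np.round(d["point"],3).tolist(),round(d["conf"],2)) for d in f(c,l)])
s=read_state();print({k:np.round(v,3).tolist() for k,v in s.items()})
try: print(finger_overhang)
except Exception as e: print(e)
E
```

```text
scene 45.742889426132926 254.6080778695313 198.84818293916865 [[-0.239, 0.715, -0.658, 1.218], [0.971, 0.18, -0.157, 0.06], [0.006, -0.676, -0.737, 0.826], [0.0, 0.0, 0.0, 1.0]]
lavender_bar call [([0.51, -0.071, 0.029], 0.8)]
lavender_bar call [([0.499, -0.073, -0.002], 0.84), ([0.538, -0.224, 0.061], 0.59)]
olive_bar call [([0.52, 0.16, 0.088], 0.56), ([0.587, -0.223, 0.051], 0.19)]
olive_bar call []
stamp call [([0.574, -0.363, 0.055], 0.81), ([0.609, -0.452, 0.056], 0.68)]
stamp call [([0.564, -0.37, -0.002], 0.88), ([0.595, -0.468, -0.004], 0.87)]
chute call [([0.587, -0.223, 0.053], 0.7)]
chute call [([0.56, -0.232, 0.055], 0.67)]
top 52.244011056927135 256.592926133143 192.60793023890318 [[-0.024, -0.996, 0.084, 0.453], [-1.0, 0.024, 0.002, -0.106], [-0.004, -0.084, -0.996, 1.051], [0.0, 0.0, 0.0, 1.0]]
lavender_bar call [([0.503, -0.073, 0.026], 0.95), ([0.547, -0.222, 0.087], 0.6)]
lavender_bar call [([0.499, -0.07, 0.001], 0.78), ([0.542, -0.22, 0.061], 0.66)]
olive_bar call [([0.513, 0.157, 0.089], 0.75)]
olive_bar call [([0.512, 0.16, 0.059], 0.57)]
stamp call [([0.589, -0.456, 0.056], 0.87), ([0.561, -0.36, 0.052], 0.57)]
stamp call [([0.592, -0.466, -0.001], 0.89), ([0.565, -0.373, 0.0], 0.84)]
chute call [([0.572, -0.228, 0.068], 0.84), ([0.512, 0.155, 0.085], 0.21)]
chute call [([0.558, -0.231, 0.052], 0.56)]
{'t': 0.9, 'qpos': [1.185, 0.238, -0.014, 1.319, -0.0, 1.571], 'joint_velocities': [0.001, -0.001, -0.001, 0.0, -0.0, -0.002], 'joint_torque': [0.001, -53.857, 34.669, 0.003, 0.0, 0.0], 'eef_pos': [0.198, 0.486, 0.253], 'ee_rot': [0.192, 0.981, -0.0, -0.0], 'wrist_force': [0.054, -0.042, -0.559], 'wrist_torque': [-0.011, 0.024, 0.005], 'grip_force': 0.0, 'finger_gap': 0.086}
0.022
```

View pics/scene0.png

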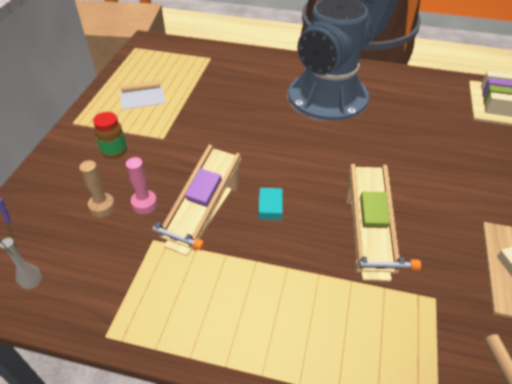

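View pics/top0.png

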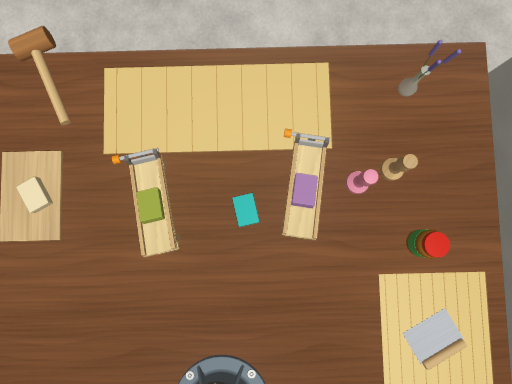

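The chutes run away from the robot, with the purple bar at top (305,190) and its steel stop at about (312,140). The bar's olive twin is at (149,205), the turquoise decoy at (246,210) and the stamp at (393,168). Next I'll fit the chute direction and bar position.

```bash
cat > h.py <<'E'
from workcell import *
import cv2,numpy as np
class Cam:
    def __init__(s,c):
        r=read_camera(c);s.im=r["image"];s.T=np.array(r["cam_to_world"]);s.c=np.array([r["cx"],r["cy"]])
        s.f=192/np.tan(np.radians(r["vertical_fov"])/2)
    def proj(s,P):
        p=(np.atleast_2d(P)-s.T[:3,3])@s.T[:3,:3];return p[:,:2]/p[:,2:]*s.f+s.c
    def purple(s):
        h=cv2.cvtColor(s.im,cv2.COLOR_BGR2HSV);m=cv2.inRange(h,(125,60,50),(142,255,255))
        n,l,st,ce=cv2.connectedComponentsWithStats(m);k=1+np.argmax(st[1:,4]);return (l==k).astype(np.uint8)
def frame(x,y,z,yaw):
    c,s=np.cos(.24),np.sin(.24);d=np.array([np.cos(yaw),np.sin(yaw),0])
    X=d*c-np.array([0,0,s]);Z=d*s+np.array([0,0,c]);T=np.eye(4)
    T[:3]=np.c_[X,np.cross(Z,X),Z,[x,y,z]];return T
def pts(T,L):return (np.c_[np.array(L,float),np.ones(len(L))]@T.T)[:,:3]
def box(a,b):return [[i,j,k] for i in(a[0],b[0]) for j in(a[1],b[1]) for k in(a[2],b[2])]
BAR=box((-.04,-.028,0),(.04,.028,.028))
def hull(cam,T,S=4):
    m=np.zeros((384*S,512*S),np.uint8);p=cv2.convexHull(((cam.proj(pts(T,BAR))+.5)*S).astype(np.float32))
    cv2.fillConvexPoly(m,np.round(p).astype(int),1);return cv2.resize(m.astype(np.float32),(512,384),interpolation=cv2.INTER_AREA)
def fitbar(cams,x0=(.542,-.221,.061,-.1)):
    from scipy.optimize import minimize
    M=[c.purple() for c in cams]
    def cost(v):return sum(abs(hull(c,frame(*v))-m).sum()/m.sum() for c,m in zip(cams,M))
    r=minimize(cost,x0,method="Nelder-Mead",options=dict(initial_simplex=np.array([x0]+[np.array(x0)+d for d in np.diag([.01,.01,.01,.15])]),xatol=1e-4,fatol=1e-4))
    return r.x,r.fun
E
python3 - <<'E'
from h import *
C=[Cam("scene"),Cam("top")]
v,f=fitbar(C);print(np.round(v,4),f,[c.purple().sum() for c in C])
out=[]
for c,(x,y) in zip(C,((140,135),(255,120))):
    b=c.im[y:y+130,x:x+120].copy();b=cv2.resize(b,None,fx=4.5,fy=4.5,interpolation=cv2.INTER_CUBIC)[:,:395 if 0 else None]
    # chute overlay: origin = near prior (0.559,-0.231,.055)
    T=frame(.559,-.231,.055,v[3])
    L=[[-.14,-.032,0],[-.14,.032,0],[.115,.032,0],[.115,-.032,0]]
    for TT,P,col in((T,L,(0,255,255)),(frame(*v),[BAR[1],BAR[3],BAR[7],BAR[5]],(0,255,0)),(T,[[.105,-.03,0.022],[.105,.03,.022]],(255,0,0))):
        q=((c.proj(pts(TT,P))-[x,y]+.5)*4.5-.5).astype(int);cv2.polylines(b,[q],True,col,1)
    out.append(cv2.resize(b,(400,433)))
cv2.imwrite("pics/a.png",np.hstack(out))
E
```

```text
[ 5.352e-01 -2.210e-01  6.020e-02 -3.000e-04] 11.754717279664389 [np.uint64(709), np.uint64(78)]
```

View pics/a.png

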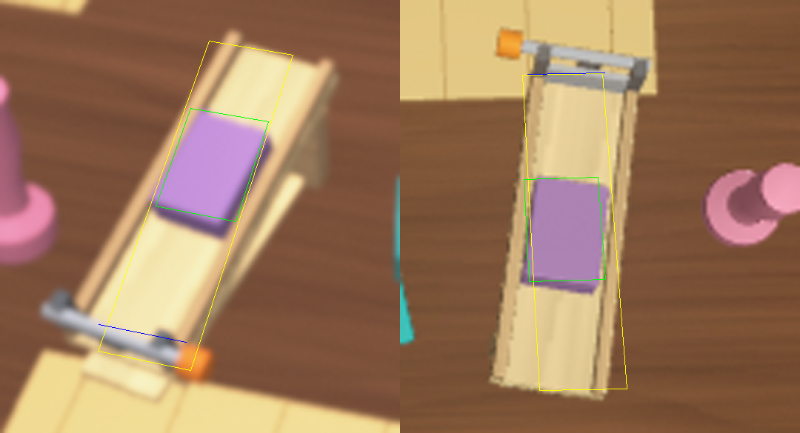

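The purple mask failed in the top view, so the fit is off. The chute is really yawed by about -0.12 rad. I'll widen the mask, refit, and redraw the overlay.

```bash
sed -i 's/(125,60,50),(142,255,255)/(122,45,40),(150,255,255)/; s/k=1+np.argmax(st\[1:,4\])/k=1+np.argmax([a[4]*(abs(q-s.proj([.56,-.225,.08])[0]).max()<45) for a,q in zip(st[1:],ce[1:])])/' h.py
python3 - <<'E'
from h import *
C=[Cam("scene"),Cam("top")]
v,f=fitbar(C,(.54,-.222,.062,-.12));print(np.round(v,4),f,[c.purple().sum() for c in C])
for c in C:print(fitbar([c],tuple(v)))
out=[]
X=frame(*v)[:3,0];o=v[:3]+.02*X;print(o)
for c,(x,y) in zip(C,((140,135),(255,120))):
    b=cv2.resize(c.im[y:y+130,x:x+120],None,fx=4.5,fy=4.5,interpolation=cv2.INTER_CUBIC)
    T=frame(*o,v[3])
    L=[[-.14,-.032,0],[-.14,.032,0],[.115,.032,0],[.115,-.032,0]]
    for TT,P,col in((T,L,(0,255,255)),(frame(*v),[BAR[1],BAR[3],BAR[7],BAR[5]],(0,255,0)),(T,[[.105,-.032,0.022],[.105,.032,.022]],(255,0,0))):
        q=((c.proj(pts(TT,P))-[x,y]+.5)*4.5-.5).astype(int);cv2.polylines(b,[q],True,col,1)
    out.append(cv2.resize(b,(400,433)))
cv2.imwrite("pics/b.png",np.hstack(out))
E
```

```text
[ 0.5344 -0.2236  0.0548 -0.1555] 0.4384830447330447 [np.uint64(770), np.uint64(693)]
(array([ 0.52922032, -0.22720457,  0.05577386, -0.01978087]), np.float64(0.2719155844155844))
(array([ 0.54169931, -0.23117035, -0.01393047, -0.16519732]), np.float64(0.03832972582972583))
[ 0.55360009 -0.22665843  0.05006359]
```

View pics/b.png

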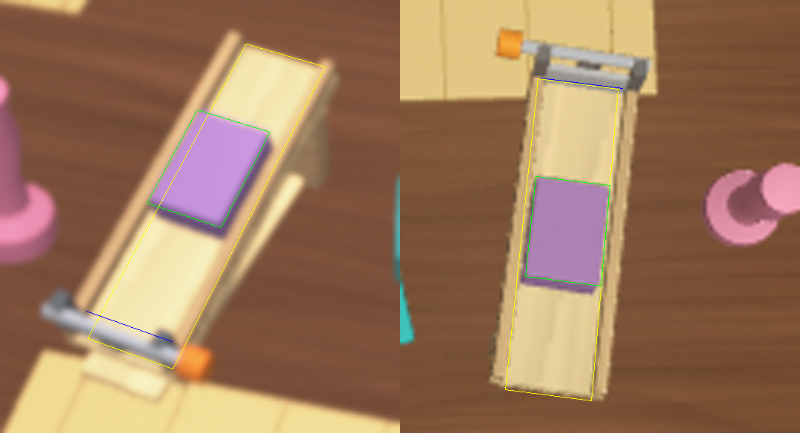

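The overlay now fits: the blue stop line lies on the stop face, top crop (540–622, 80–88). The bar is at chute x of about -20 mm, yaw is about -0.155, and the chute origin is about (0.556,-0.229,0.055). I'll close the fingers and move over the high end.

>>> arm_command(
  steps=[
    [[0.35, -0.93, 0, 0.08], [0.35, -0.93, 0, 0.08], [0.35, -0.93, 0, 0.08], [0.35, -0.93, 0, 0.08], [0.35, -0.93, 0, 0.08], [0.35, -0.93, 0, 0.08], [0.35, -0.93, 0, 0.08], [0.35, -0.93, 0, 0.08], [0.35, -0.93, 0, 0.08], [0.35, -0.93, 0, 0.08], [0.35, -0.93, 0, 0.08], [0.35, -0.93, 0, 0.08], [0.35, -0.93, 0, 0.08], [0.35, -0.93, 0, 0.08], [0.35, -0.93, 0, 0.08], [0.35, -0.93, 0, 0.08], [0.35, -0.93, 0, 0.08], [0.35, -0.93, 0, 0.08], [0.35, -0.93, 0, 0.08], [0.35, -0.93, 0, 0.08]],
  ],
  hand=0,
  grip_force=20,
)

```text
t: 3.6
eef_pos: [0.3728, 0.0206, 0.2534]
ee_rot: [0.113, 0.994, -0.0, 0.0]
wrist_force: [0.0, 0.2, -0.1]
finger_gap: -0.0002
grip_force: 0.0
```

>>> arm_command(
  steps=[
    [[0.35, -0.93, -0.3, 0.08], [0.35, -0.93, -0.3, 0.08], [0.35, -0.93, -0.3, 0.08], [0.35, -0.93, -0.3, 0.08], [0.35, -0.93, -0.3, 0.08], [0.35, -0.93, -0.3, 0.08], [0.35, -0.93, -0.3, 0.08], [0.35, -0.93, -0.3, 0.08], [0.35, -0.93, -0.3, 0.06], [0.35, -0.93, -0.3, 0], [0, 0, 0, 0], [0, 0, 0, 0]],
  ],
)

```text
t: 5.1
eef_pos: [0.4598, -0.2109, 0.1782]
ee_rot: [0.078, 0.997, 0.0, -0.0]
wrist_force: [0.4, -0.9, 0.0]
finger_gap: 0.0001
grip_force: 0.0
```

Run:
```python
from h import *
s=read_state();p=np.array(s["eef_pos"]);print({k:np.round(s[k],4) for k in("t","eef_pos","ee_rot","finger_gap","wrist_force")})
out=[]
for n,(x,y) in(("scene",(140,90)),("top",(240,140))):
    c=Cam(n);b=cv2.resize(c.im[y:y+140,x:x+130],(400,431),interpolation=cv2.INTER_CUBIC);k=400/130
    for dz,col in((.022,(0,0,255)),(.035,(255,0,0)),(.009,(0,255,0))):
        q=((c.proj(p-[0,0,dz])[0]-[x,y]+.5)*k).astype(int);cv2.drawMarker(b,tuple(map(int,q)),col,cv2.MARKER_CROSS,12,1)
    out.append(b)
cv2.imwrite("pics/c.png",np.hstack(out))
```

```text
{'t': np.float64(5.1), 'eef_pos': array([ 0.4598, -0.2109,  0.1782]), 'ee_rot': array([ 7.80e-02,  9.97e-01,  2.00e-04, -3.00e-04]), 'finger_gap': np.float64(0.0001), 'wrist_force': array([ 0.357 , -0.8597,  0.0434])}
```

View pics/c.png

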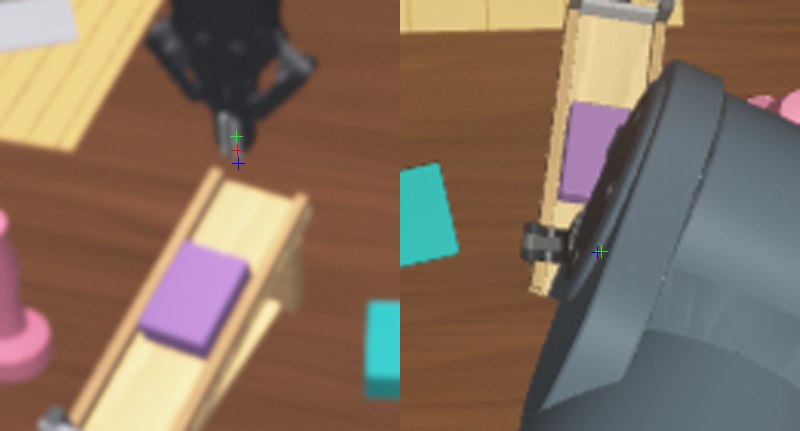

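In the scene crop the shut fingertips end at about (238,155), which matches the 22 mm overhang (red cross). The pusher is over the chute's uphill part, behind the bar, so I'll descend.

>>> arm_command(
  steps=[
    [[0.1, -0.05, -0.6, 0], [0.1, -0.05, -0.6, 0], [0.1, -0.05, -0.6, 0], [0.1, -0.05, -0.6, 0], [0, 0, -0.2, 0], [0, 0, -0.1, 0], [0, 0, 0, 0]],
  ],
)

```text
t: 6.08
eef_pos: [0.4701, -0.2162, 0.1109]
ee_rot: [0.078, 0.997, -0.0, 0.0]
wrist_force: [-0.0, -0.2, -0.4]
finger_gap: 0.0002
grip_force: 0.0
```

Run:
```python
from h import *
s=read_state();p=np.array(s["eef_pos"]);print({k:np.round(s[k],4) for k in("t","eef_pos","wrist_force")})
c=Cam("scene");x,y=140,90;b=cv2.resize(c.im[y:y+130,x:x+130],(600,600),interpolation=cv2.INTER_CUBIC)
q=((c.proj(p-[0,0,.022])[0]-[x,y]+.5)*600/130).astype(int);cv2.drawMarker(b,tuple(map(int,q)),(0,0,255),cv2.MARKER_CROSS,12,1)
cv2.imwrite("pics/d.png",b)
```

```text
{'t': np.float64(6.075), 'eef_pos': array([ 0.4701, -0.2162,  0.1109]), 'wrist_force': array([-0.0172, -0.2311, -0.4058])}
```

View pics/d.png

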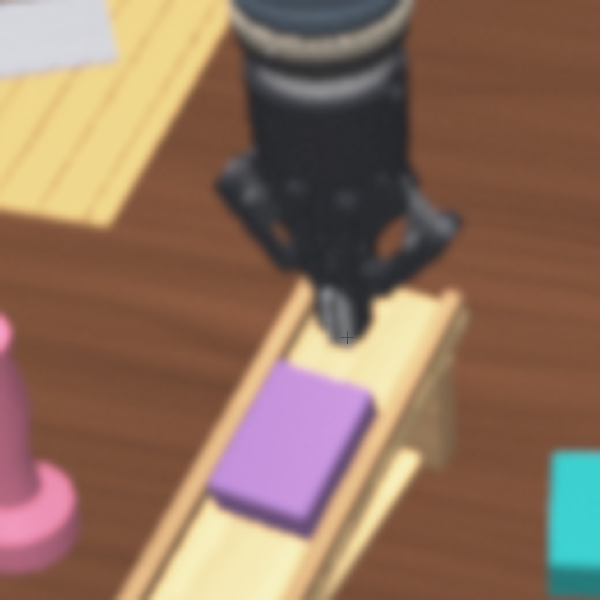

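The fingers are in the lane and centred on the bar's uphill face, tip (346,338) with the face's midpoint at about (328,372). I'll push downhill along the slope.

>>> arm_command(
  steps=[
    [[0.1, -0.015, -0.1, 0], [0.15, -0.023, -0.06, 0], [0.15, -0.023, -0.04, 0], [0.15, -0.023, -0.037, 0], [0.2, -0.031, -0.05, 0], [0.2, -0.031, -0.05, 0], [0.2, -0.031, -0.05, 0], [0.2, -0.031, -0.05, 0], [0.2, -0.031, -0.05, 0], [0.2, -0.031, -0.05, 0], [0.2, -0.031, -0.05, 0], [0.2, -0.031, -0.05, 0], [0.1, -0.015, -0.025, 0], [0, 0, 0, 0]],
  ],
)

```text
t: 7.88
eef_pos: [0.5264, -0.2248, 0.0941]
ee_rot: [0.078, 0.997, -0.0, -0.0]
wrist_force: [0.2, 0.8, 0.8]
finger_gap: -0.0003
grip_force: 0.0
```

Run:
```python
from h import *
s=read_state();p=np.array(s["eef_pos"]);print({k:np.round(s[k],4) for k in("t","eef_pos","wrist_force")})
out=[]
for n,(x,y) in(("scene",(130,130)),("top",(250,110))):
    c=Cam(n);out.append(cv2.resize(c.im[y:y+140,x:x+130],(400,431),interpolation=cv2.INTER_CUBIC))
cv2.imwrite("pics/e.png",np.hstack(out))
```

```text
{'t': np.float64(7.875), 'eef_pos': array([ 0.5264, -0.2248,  0.0941]), 'wrist_force': array([0.2339, 0.7909, 0.7753])}
```

View pics/e.png

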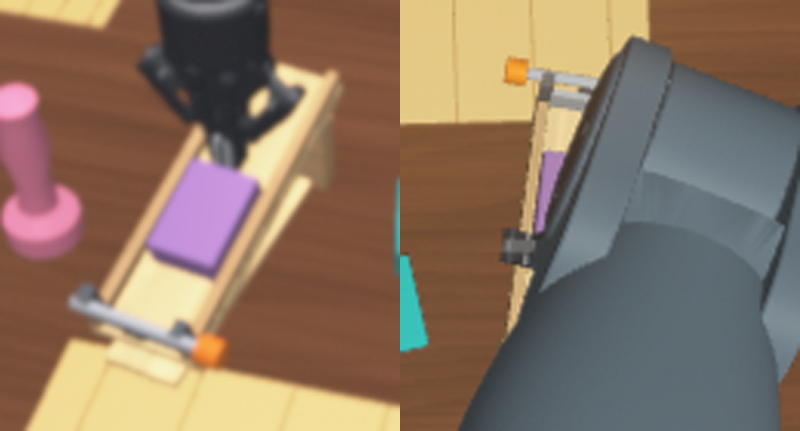

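The bar slid straight with light contact, and now sits at scene crop (205,215) with the stop at about row 320. I'll push on, slowing near the end.

>>> arm_command(
  steps=[
    [[0.1, -0.015, -0.025, 0], [0.2, -0.031, -0.05, 0], [0.2, -0.031, -0.05, 0], [0.2, -0.031, -0.05, 0], [0.2, -0.031, -0.05, 0], [0.2, -0.031, -0.05, 0], [0.1, -0.015, -0.025, 0], [0.1, -0.015, -0.025, 0], [0, 0, 0, 0]],
  ],
)

```text
t: 9.1
eef_pos: [0.559, -0.2298, 0.086]
ee_rot: [0.078, 0.997, -0.0, 0.0]
wrist_force: [-0.4, -0.0, -1.0]
finger_gap: -0.0
grip_force: 0.0
```

Run:
```python
from h import *
s=read_state();p=np.array(s["eef_pos"]);print({k:np.round(s[k],4) for k in("t","eef_pos","wrist_force")})
x,y=140,140;c=Cam("scene");b=cv2.resize(c.im[y:y+120,x:x+120],(600,600),interpolation=cv2.INTER_CUBIC)
cv2.imwrite("pics/f.png",b)
```

```text
{'t': np.float64(9.1), 'eef_pos': array([ 0.559 , -0.2298,  0.086 ]), 'wrist_force': array([-0.4109, -0.0084, -0.9989])}
```

View pics/f.png

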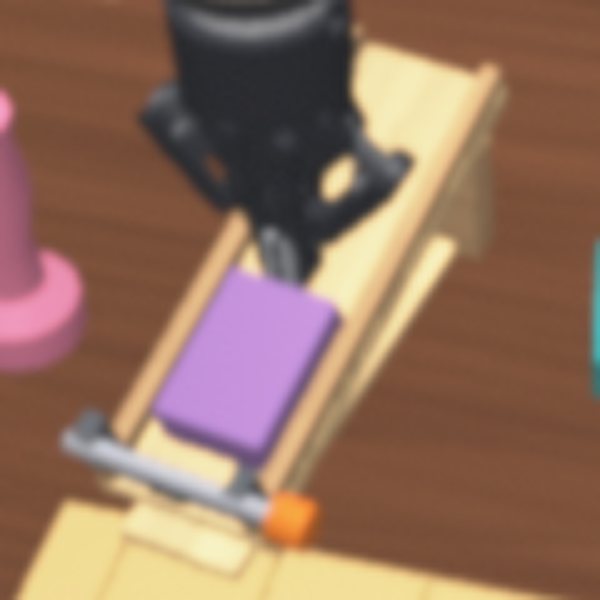

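The bar's front bottom edge is at about (210,450) and the stop at about (190,480), so there's roughly 10–15 mm left. I'll creep from here and watch the force.

>>> arm_command(
  steps=[
    [[0.06, -0.009, -0.015, 0], [0.06, -0.009, -0.015, 0], [0.06, -0.009, -0.015, 0], [0.06, -0.009, -0.015, 0], [0.06, -0.009, -0.015, 0], [0, 0, 0, 0]],
  ],
)

```text
t: 9.9
eef_pos: [0.5665, -0.231, 0.0842]
ee_rot: [0.078, 0.997, -0.0, 0.0]
wrist_force: [-0.2, 0.1, -0.0]
finger_gap: 0.0
grip_force: 0.0
```

Run:
```python
from h import *
s=read_state();p=np.array(s["eef_pos"]);print({k:np.round(s[k],4) for k in("t","eef_pos","wrist_force")})
x,y=150,190;c=Cam("scene");b=cv2.resize(c.im[y:y+70,x:x+80],(640,560),interpolation=cv2.INTER_CUBIC)
cv2.imwrite("pics/g.png",b)
for n in("scene","top"):print([(np.round(d["point"],3),round(d["conf"],2)) for d in spot_point(n,"lavender_bar")],[(np.round(d["point"],3),round(d["conf"],2)) for d in spot_point(n,"chute")])
```

```text
{'t': np.float64(9.9), 'eef_pos': array([ 0.5665, -0.231 ,  0.0842]), 'wrist_force': array([-0.1763,  0.1424, -0.0147])}
[(array([ 0.5  , -0.071,  0.   ]), 0.96), (array([ 0.615, -0.236,  0.044]), 0.85)] [(array([ 0.559, -0.225,  0.052]), 0.63)]
[(array([ 0.499, -0.074, -0.   ]), 0.79), (array([ 0.578, -0.223,  0.05 ]), 0.68)] [(array([ 0.558, -0.232,  0.055]), 0.71)]
```

View pics/g.png

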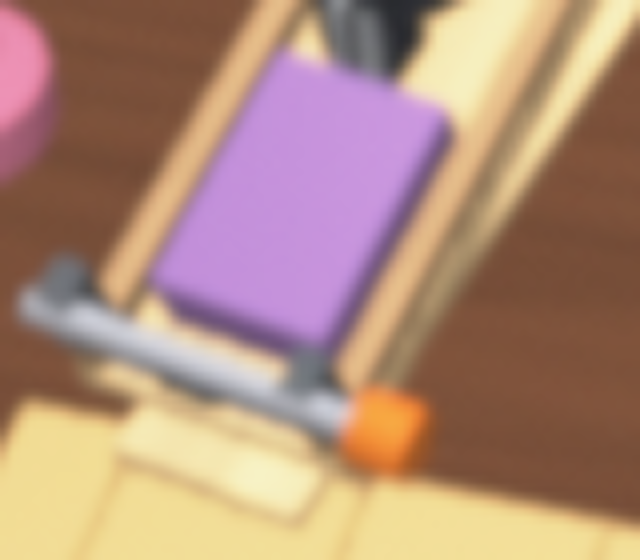

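Force is still near zero, and a thin gap shows ahead of the bar at (230,350). The network puts the bar at chute x of about 58 mm, so I'll creep in about 1 mm steps.

>>> arm_command(
  steps=[
    [[0.04, -0.006, -0.01, 0], [0.04, -0.006, -0.01, 0], [0, 0, 0, 0]],
  ],
)

```text
t: 10.52
eef_pos: [0.5684, -0.2312, 0.0837]
ee_rot: [0.078, 0.997, -0.0, -0.0]
wrist_force: [-0.1, -0.2, -0.2]
finger_gap: -0.0002
grip_force: 0.1
```

Run:
```python
from h import *
from scipy.optimize import minimize_scalar
T=frame(.556,-.229,.055,-.155);c=Cam("scene");m=c.purple()
ys,xs=np.nonzero(m);print("mask centroid",xs.mean(),ys.mean())
for x in(.05,.055,.06,.065,.07):
    B=T.copy();B[:3,3]=pts(T,[[x,0,0]])[0];h=hull(c,B);yy,xx=np.mgrid[:384,:512];print(x,(h*xx).sum()/h.sum(),(h*yy).sum()/h.sum(), np.sum(h))
print("floor end, shaft-ish",c.proj(pts(T,[[.115,-.032,0],[.115,.032,0],[.105,-.032,.022],[.105,.032,.022],[.11,-.04,.047],[.11,.05,.047]])))
print([(np.round(d["point"],3),round(d["conf"],2)) for _ in range(1) for d in search_frame("scene","lavender_bar")])
```

```text
mask centroid 186.77712264150944 216.01415094339623
0.05 188.55077492482073 212.66256072172104 1080.75
0.055 187.5613661233658 214.6111847031043 1085.1875
0.06 186.54763815638614 216.51289841779408 1090.25
0.065 185.65057497438232 218.33428213594445 1097.875
0.07 184.5415487376882 220.21504585078682 1104.125
floor end, shaft-ish [[164.22980093 235.58839208]
 [189.85924577 244.66126142]
 [163.74827054 227.37521994]
 [189.75547305 236.44640968]
 [156.36492377 223.04842552]
 [193.85333309 236.08149551]]
[(array([ 0.509, -0.07 ,  0.028]), 0.72), (array([ 0.628, -0.233,  0.07 ]), 0.69)]
```

>>> arm_command(
  steps=[
    [[0.04, -0.006, -0.01, 0], [0.04, -0.006, -0.01, 0], [0, 0, 0, 0]],
  ],
)

```text
t: 11.0
eef_pos: [0.5704, -0.2316, 0.0832]
ee_rot: [0.078, 0.997, -0.0, 0.0]
wrist_force: [-0.4, 0.2, 0.5]
finger_gap: 0.0
grip_force: 0.1
```

>>> arm_command(
  steps=[
    [[0.04, -0.006, -0.01, 0], [0, 0, 0, 0]],
  ],
)

```text
t: 11.25
eef_pos: [0.5714, -0.2317, 0.0829]
ee_rot: [0.078, 0.997, -0.0, -0.0]
wrist_force: [-0.2, 0.0, -0.4]
finger_gap: -0.0001
grip_force: 0.1
```

>>> arm_command(
  steps=[
    [[0.04, -0.006, -0.01, 0], [0, 0, 0, 0]],
  ],
)

```text
t: 11.5
eef_pos: [0.5724, -0.2319, 0.0827]
ee_rot: [0.078, 0.997, -0.0, 0.0]
wrist_force: [1.0, -0.5, 0.4]
finger_gap: -0.0002
grip_force: 0.1
```

>>> arm_command(
  steps=[
    [[0.04, -0.006, -0.01, 0], [0, 0, 0, 0]],
  ],
)

```text
t: 11.75
eef_pos: [0.5734, -0.232, 0.0825]
ee_rot: [0.078, 0.997, -0.0, 0.0]
wrist_force: [-0.7, 0.4, 0.6]
finger_gap: -0.0
grip_force: 0.1
```

Run:
```python
from h import *
x,y=150,190;c=Cam("scene");m=c.purple();ys,xs=np.nonzero(m);print(xs.mean(),ys.mean())
b=cv2.resize(c.im[y:y+70,x:x+80],(640,560),interpolation=cv2.INTER_CUBIC)
cv2.imwrite("pics/i.png",b)
```

```text
185.79589371980677 217.53623188405797
```

View pics/i.png

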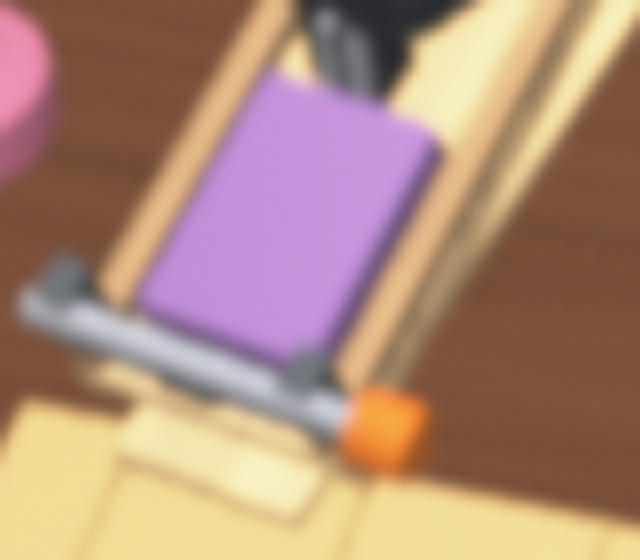

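The bar advanced another 5 mm and its front face is now slipping behind the shaft. There's no contact force yet, so I'll keep going in 1 mm steps.

>>> arm_command(
  steps=[
    [[0.04, -0.006, -0.01, 0], [0, 0, 0, 0]],
  ],
)

```text
t: 12.05
eef_pos: [0.5743, -0.2322, 0.0822]
ee_rot: [0.078, 0.997, -0.0, -0.0]
wrist_force: [0.4, 0.0, 0.6]
finger_gap: -0.0001
grip_force: 0.1
```

>>> arm_command(
  steps=[
    [[0.03, -0.005, -0.008, 0], [0, 0, 0, 0]],
  ],
)

```text
t: 12.3
eef_pos: [0.5751, -0.2323, 0.082]
ee_rot: [0.078, 0.997, -0.0, 0.0]
wrist_force: [-0.5, 0.1, 0.7]
finger_gap: -0.0
grip_force: 0.2
```

>>> arm_command(
  steps=[
    [[0.03, -0.005, -0.008, 0], [0, 0, 0, 0]],
  ],
)

```text
t: 12.55
eef_pos: [0.5758, -0.2324, 0.0818]
ee_rot: [0.078, 0.997, -0.0, 0.0]
wrist_force: [-1.0, 0.2, -0.1]
finger_gap: -0.0
grip_force: 0.2
```

>>> arm_command(
  steps=[
    [[0.03, -0.005, -0.008, 0], [0, 0, 0, 0]],
  ],
)

```text
t: 12.8
eef_pos: [0.5764, -0.2325, 0.0816]
ee_rot: [0.078, 0.997, -0.0, -0.0]
wrist_force: [-1.1, -0.4, 1.3]
finger_gap: -0.0
grip_force: 0.8
```

Run:
```python
from h import *
c=Cam("scene");m=c.purple();ys,xs=np.nonzero(m);print(xs.mean(),ys.mean(),len(xs))
s=read_state();print(np.round(s["joint_torque"],2),np.round(s["wrist_force"],2),np.round(s["eef_pos"],4))
```

```text
185.28588957055214 218.3398773006135 815
[ 4.500e-01 -6.932e+01  3.132e+01 -5.400e-01  2.100e-01 -1.000e-02] [-1.42 -0.33  1.44] [ 0.5764 -0.2325  0.0816]
```

The force is starting to rise, so I'll take one small step to confirm.

>>> arm_command(
  steps=[
    [[0.02, -0.003, -0.005, 0], [0, 0, 0, 0]],
  ],
)

```text
t: 13.1
eef_pos: [0.5766, -0.2325, 0.0816]
ee_rot: [0.078, 0.997, -0.0, -0.0]
wrist_force: [-5.0, 1.4, 3.4]
finger_gap: 0.0003
grip_force: 2.6
```

The bar has met the stop gently, at about 5 N. I'll back off uphill, then lift clear.

>>> arm_command(
  steps=[
    [[-0.05, 0.008, 0.012, 0], [-0.1, 0.015, 0.025, 0], [-0.2, 0.031, 0.05, 0], [-0.3, 0.046, 0.08, 0], [-0.2, 0.03, 0.3, 0], [-0.2, 0, 0.8, 0], [-0.4, 0, 1, 0], [-0.6, 0.3, 1, 0], [-0.6, 0.6, 1, 0], [-0.6, 0.9, 1, 0], [-0.6, 0.9, 0.5, 0], [-0.6, 0.9, 0, 0], [-0.6, 0.9, 0, 0], [-0.6, 0.9, 0, 0], [-0.6, 0.9, 0, 0], [0, 0.9, 0, 0], [0, 0.9, 0, 0], [0, 0, 0, 0], [0, 0, 0, 0]],
  ],
)

```text
t: 15.48
eef_pos: [0.4208, -0.0271, 0.226]
ee_rot: [0.078, 0.997, -0.0, 0.0]
wrist_force: [-0.5, -0.7, -0.3]
finger_gap: -0.0
grip_force: 0.0
```

Run:
```python
from h import *
from scipy.optimize import minimize
s=read_state();print(s["t"],np.round(s["eef_pos"],3),np.round(s["wrist_force"],2))
T=frame(.556,-.229,.055,-.155)
for n in("scene","top"):
    c=Cam(n);m=c.purple();ys,xs=np.nonzero(m);print(n,xs.mean(),ys.mean(),len(xs))
    print([(np.round(d["point"],3),round(d["conf"],2)) for l in("lavender_bar","stamp","olive_bar") for d in spot_point(n,l)])
x,y=245,110;b=cv2.resize(c.im[y:y+140,x:x+150],(600,560),interpolation=cv2.INTER_CUBIC);cv2.imwrite("pics/j.png",b)
```

```text
15.475 [ 0.421 -0.027  0.226] [-0.53 -0.72 -0.29]
scene 185.13391739674594 218.61326658322903 799
[(array([ 0.495, -0.072,  0.   ]), 0.95), (array([ 0.626, -0.236,  0.041]), 0.81), (array([ 0.594, -0.465, -0.006]), 0.79), (array([ 0.563, -0.37 , -0.002]), 0.56), (array([0.509, 0.161, 0.062]), 0.84)]
top 307.55828220858893 157.170245398773 652
[(array([ 0.629, -0.233,  0.04 ]), 0.69), (array([ 0.499, -0.073,  0.   ]), 0.56), (array([ 0.564, -0.369, -0.001]), 0.91), (array([ 0.59 , -0.466,  0.002]), 0.71), (array([0.511, 0.16 , 0.059]), 0.77)]
```

View pics/j.png

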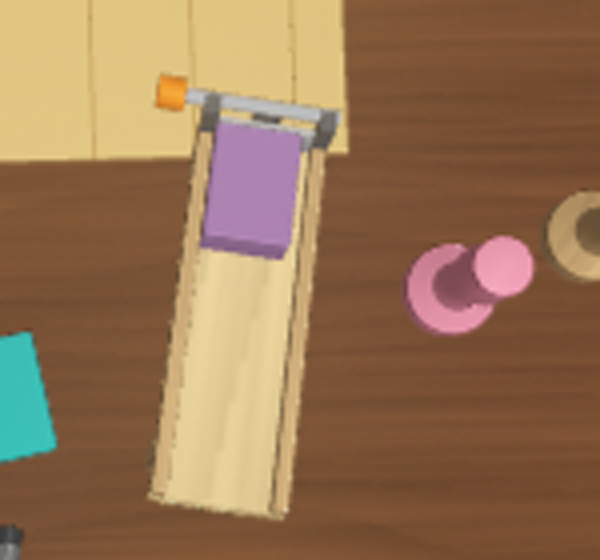

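The bar rests flat and straight against the stop (260,128). The arm is clear and the stamp and olive bar haven't moved.

```bash
python3 -c "
from workcell import *
print(sign_off())"
```

```text
the job is handed in; nothing more can be done
None
```

The lavender bar was slid down its chute to rest flat against the steel stop with a light touch of about 5 N (wrist-force reading), the arm is clear, the olive bar and stamp show no movement in the cameras, and the job is handed in (no verdict was returned).

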